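# Close and clamp the split pump casing

### The job

Close the dosing pump's hinged casing: swing the upper half shell down, and where it stops on the brass locating pin, work it along its hinge rod until the pin finds the notch, then press it fully home so that the rims meet edge to edge. Then swing the red-handled clamp fully round over the closed rim and let go. Do not force anything, and leave the bottle, cup and tray alone.

Things in the scene. Friction and masses are not known exactly. Their poses are not given: they have to be found in the camera images.
- casing: Fixed lower half of the pump casing: stainless trough 180 mm long on a blue plate 220 x 250 x 12 mm, aluminium rotor inside. Origin on the bench below the trough's axis, mid length; x along trough and hinge rod, y to the hinge side, z up. Top of its rims (parting plane) at z = 75 mm; hinge rod at y = +80, z = 75 mm; free rim spans y = -45 to -85 mm.
- pin_slot (a point): Middle of the dark slot in the lower free rim, at casing x = 53, y = -75, z = 75 mm, axes as the casing. The brass locating pin (10 mm thick, 12 mm high above the rim, top edge slightly bevelled) stands in this slot. It was set by hand: up to 8 mm to either side of this point along x. Its place is not measured, but can be seen or felt.
- notch (a point): On the upper half: middle of the notch for the pin, at the rim's inner (mating) face, 53 mm to +x of the shell's middle, 155 mm from the hinge axis; axes turn with the shell. The notch is 14 mm long along the rod, 23 mm deep, open outward. It must stand over the pin within about 2 mm for the shell to close.
- hinge_axis (a point): Fixed point on the axis of the hinge rod, mid length of the casing; x lies along the rod, axes as the casing.
- shell_hinge (a joint): Angle of the upper half about the hinge rod, rad: 0 = closed, rims edge to edge; 1.57 = upright, opening to the casing's +y. Stiff friction hinge: the shell (0.4 to 0.8 kg) stays where left; closing it takes 1 to 6 N at the free rim. On the pin (about 0.08 rad) or home it stops dead: 10 N means stopped. Arch outer radius 48 mm; rims 8 mm thick, the free one ends 165 mm from the hinge axis.
- shell_slide (a joint): How far the upper half stands along its hinge rod, m, positive to the casing's +x; travel -0.026 to +0.014; at 0 the notch is over the middle of the pin slot. Starts 15 to 22 mm to the minus side, stays where left; sliding takes 2 N, more while pressed on the pin. The notch meets the pin somewhere between -0.008 and +0.008.
- pocket (a point): Middle of the blue finger pocket on the upper half's free rim, on its outer face: 8 mm over the parting plane when closed, 148 mm from the hinge axis, 15 mm to +x of the shell's middle. Blue ribs 34 mm long, 24 mm high bound it, 44 mm apart along the rod: a fingertip between can press down and push the shell along. Axes turn with the shell: x along rod, z out of the face, y to the hinge.
- clamp (a joint): Clamp, a steel L-shaped turn lever on a post; rad, positive anticlockwise from above. 0 = open: pawl (44 mm long, 14 wide) to the casing's +x beside the rim, handle arm to -y. 1.57 = shut: pawl to +y over the closed rim, 3 mm above it, handle to +x; stop at 1.6. Starts at -0.4 to 0.1, stays where left; 1.5 N at the handle turns it. It cannot swing over a rim that is not down.
- clamp_pivot (a point): The clamp's pivot, at casing x = -70, y = -105, z = 91 mm. Axes as the casing.
- clamp_knob (a point): Centre of the top of the clamp's red upright round handle: 18 mm thick, 40 mm high (its top is 126 mm over the bench), 65 mm from the pivot. Axes turn with the clamp.
- spray: White bottle with yellow label and red cap, 66 mm across, 180 mm tall; origin under its centre. Bystander.
- cup: Steel cup 90 mm across, 100 mm tall; origin under its centre. Bystander.
- tray: Open blue tray 160 x 120 x 50 mm; origin under its centre. Bystander.

How it is judged:
On the way, in this order (a step that is already met when the one before it is completed fails the run):
1. the upper half is fully home on the lower, with the clamp still clear of it (value of joint shell_hinge below 0.02 rad and value of joint clamp below 0.8 rad), for 0.2 s.
2. the clamp is swung round over the closed rim (value of joint shell_hinge below 0.02 rad and value of joint clamp above 1.35 rad), for 0.2 s.
At the end, for the whole second after the job is handed in: The upper half is closed to within 0.02 rad (rims within 3 mm), the pin in its notch, the clamp is turned beyond 1.35 rad over the rim and at rest, and no bystander has been moved by more than 30 mm (all of step 2 and velocity of joint clamp below 0.05 rad/s); the robot touches nothing.
It fails at once if the casing, shell or clamp is pushed with more than 80 N (contact force between any of the fingers, the arm and casing above 80 N).
It fails at once if a bystander is moved by more than 30 mm (distance of any of spray, cup, tray from where it was at the start of the episode above 0.03 m).
It also fails if it takes over 67 s, if anything falls off the work surface, if the arm or the gripper's body presses on something with over 40 N, if the wrist force passes 120 N, or if a joint passes its speed limit or range.

### The arm

A 6-joint arm with a two-finger parallel gripper is mounted at the origin on the work surface. World frame = base frame: x ahead of the robot, y to its left, z up, the work surface at z = 0. Lengths are in m, angles in rad, forces in N, time in s.
With the tool pointing down it reaches from about 0.25 to 0.725 m from the base axis. Payload 4 kg.
Tool frame: the origin (TCP) lies at the very end of the fingers, on their centre line; the grasp point (between the pads) lies 19 mm behind it; z points along the fingers, y is the line along which they close (so a half turn about z gives the same grasp; the last joint's range is limited). The gripper opens to 85 mm and grips with 20 to 120 N. Pads are 22 mm wide; open, the fingers measure 114 mm over their backs; the gripper's body (76 mm by 85 mm) begins 54 mm behind the grasp point. The pads swing forward as they close: fully open they stand 13 mm farther back than shut.
Start: joints at [1.2, 0.241, 0.005, 1.335, 0, 1.571], TCP at [0.181, 0.466, 0.231] pointing down, gripper open.
Joint ranges: [-2.72, 2.72], [-1.05, 1.87], [-1.09, 1.28], [-1.99, 2.15], [-1.42, 1.44], [-3.14, 3.14]. Speed limits (rad/s): [2.79, 2.79, 3.14, 3.14, 3.14, 3.14].

### API

Orientations are given as a unit quaternion [x, y, z, w].
In Python, from plant import arm, optics, job gives the robot as it stands.
- The arm moves only by the tool carry_out, never from a script. Its argument "series" is a list that holds one entry, the list of rows, each a list of 7 numbers: the turn, a rotation vector about the tool's x, y, z in degrees, then the shift along the tool's x, y, z in cm, then the closure in counts, from 0 (fully open) to 255 (shut). A call has 1 to 10 rows; each row is the pose to reach, as a shift and turn from the pose commanded when the call began, along the tool's axes at that moment; what a row does not reach only later rows make up. A row lasts 1/8 s, in which the tool goes at most 62.5 mm and 10.7 degrees, less where a joint would pass 70% of its speed; a pose out of reach is approached as far as the arm can. A call with a gripper value outside its range is refused whole. The fingers move at their own pace and stop on an object; "force" is the grip in N (left out, the last holds). Time passes only in rows, so rows that repeat a pose let the fingers close. It gives the time, the measured TCP pose, the force, the opening and the grip force at its end, in the units of the state.
- arm.observe(): the state, without advancing time (a new reading comes with each control period).
- optics.grab_frame(name): name is "scene" or "top"; returns the picture (480x640x3 uint8, blue, green, red); there is no depth.
- optics.camera_model(name): a dict with "mtx" (3x3 intrinsics, pixels), "origin" and "orientation" of the camera in the world. Camera axes: x right, y down, z forward; pixel columns grow to the right and rows downward; lengths in m; the calibration is good to about 2 mm. A picture is of the moment at which its call begins. camera_model takes no time and is no camera call.
- job.hand_in(): hands the job in; it is judged then, once.
The state is a dict: "time": time; "joint_pos": joint angles; "joint_vel": joint speeds; "joint_torque": joint torques, N m; "tcp_pos": TCP position; "eef_rot": TCP orientation; "contact_force": force on the tool from outside, world axes, zero at the start; "wrist_torque": the same for the moment, N m; "finger_gap": opening from 0.0 (shut) to 1.0 (fully open); "grasp_force": force on a finger pad.
Only numpy, scipy, OpenCV 4.12 (cv2) and the standard library are available. Lean on these libraries where they do the work, as an engineer would, in place of code of your own. Each camera call takes 0.05 s, during which the arm holds its last target. There are 200 camera calls.

## Working session

There is one attempt and no reset: what is moved stays moved. The work goes in short steps, Python scripts to look and compute and a tool call to move; the robot and the scene stay as the last step left them, time stands still between calls to the robot, and variables do not carry over. Pictures are saved under pics/ and viewed, at most 10 in all, crops included, and the job is handed in when it is done.

Besides the shell and the picture viewer there is one more tool, called after "Request:" as a command line: name --argument value ..., lists and objects as JSON in quotes. carry_out: Moves the arm, as the interface text tells. Its arguments: {"type":"object","properties":{"series":{"type":"array","items":{"type":"array","items":{"type":"array","items":{"type":"number"}}}},"force":{"type":"number"}},"required":["series"]}

```bash
ls; mkdir -p pics; python3 - <<'E'
from plant import arm, optics, job
import cv2
for n in("scene","top"):
    cv2.imwrite(f"pics/{n}0.png",optics.grab_frame(n)); m=optics.camera_model(n); print(n,m)
s=arm.observe(); print(s)
E
```

```text
pics
scene {'mtx': array([[499.06552543,   0.        , 318.19527468],
       [  0.        , 499.06552543, 235.42334715],
       [  0.        ,   0.        ,   1.        ]]), 'origin': array([0.81618655, 0.48127092, 0.95951846]), 'orientation': array([ 0.23249384,  0.92967894, -0.27552831, -0.07568243])}
top {'mtx': array([[489.73709228,   0.        , 319.0801668 ],
       [  0.        , 489.73709228, 237.39869763],
       [  0.        ,   0.        ,   1.        ]]), 'origin': array([0.46221951, 0.00878028, 1.20066928]), 'orientation': array([ 0.71005141, -0.70253175,  0.03950972, -0.02674166])}
{'time': 0.1, 'joint_pos': array([1.20000796e+00, 2.41351313e-01, 3.90647839e-03, 1.33522441e+00,
       7.22578587e-06, 1.57083245e+00]), 'joint_vel': array([-0.00106068, -0.00200484,  0.00458681, -0.0020223 , -0.00151563,
       -0.00129357]), 'joint_torque': array([-4.53307648e-04, -3.73137796e+01,  2.53010631e+01,  1.08571447e-02,
       -7.98120413e-05, -4.96644859e-06]), 'tcp_pos': array([0.18097292, 0.46550682, 0.2305133 ]), 'eef_rot': array([ 1.84351652e-01,  9.82859904e-01, -9.19748896e-04, -1.76155613e-04]), 'contact_force': array([ 0.48082829,  0.35094488, -0.10336089]), 'wrist_torque': array([-0.03403146,  0.03609508, -0.02042249]), 'grasp_force': 0.0, 'finger_gap': 0.9999294413550534}
```

View pics/scene0.png

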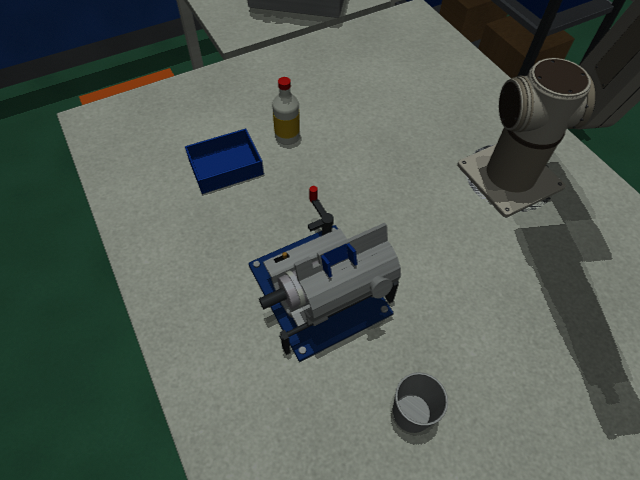

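View pics/top0.png

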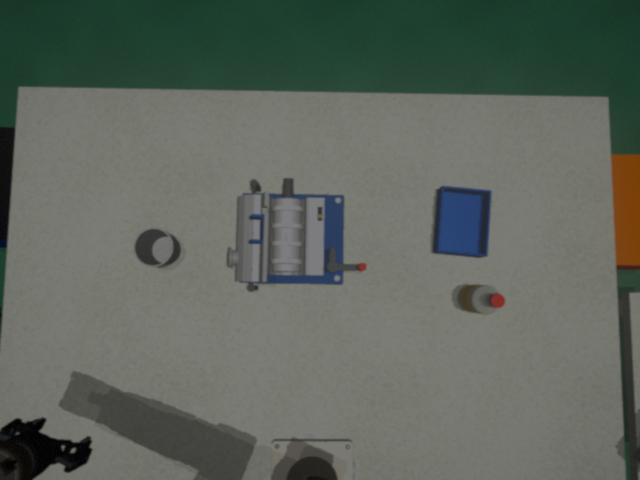

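The scene view shows the open casing with its blue pocket at about (338,260), the brass pin at (282,258) and the red knob at (313,192). The top view shows the plate's right edge at column 343, rows 194–284, the pin at (320,213) and the knob at (362,267). Casing axes are nearly parallel to the world axes.

```bash
cat > h.py <<'E'
import numpy as np, cv2
from scipy.spatial.transform import Rotation as R
from plant import arm, optics, job
def ray(n,px):
    m=optics.camera_model(n); d=np.linalg.inv(m['mtx'])@[px[0],px[1],1]
    return m['origin'],R.from_quat(m['orientation']).apply(d)
def onz(n,px,z):
    o,d=ray(n,px); return o+d*(z-o[2])/d[2]
def proj(n,p):
    m=optics.camera_model(n); q=m['mtx']@R.from_quat(m['orientation']).inv().apply(np.array(p)-m['origin']); return q[:2]/q[2]
E
python3 - <<'E'
from h import *
t=cv2.imread('pics/top0.png'); s=cv2.imread('pics/scene0.png')
for n,i in(('top',t),('scene',s)):
    h=cv2.cvtColor(i,cv2.COLOR_BGR2HSV)
    for nm,lo,hi in(('blue',(105,120,40),(125,255,255)),('brass',(15,110,70),(32,255,255)),('red',(0,170,90),(6,255,255))):
        m=cv2.inRange(h,lo,hi)
        k,l,st,c=cv2.connectedComponentsWithStats(m)
        for j in range(1,k):
            if st[j,4]>6 and 180<c[j][0]<420 and 150<c[j][1]<400:
                pts=cv2.minAreaRect(np.argwhere(l==j)[:,::-1].astype(np.float32))
                print(n,nm,st[j],c[j].round(1),pts)
a=cv2.resize(t[170:300,220:380],None,fx=4.6,fy=4.6,interpolation=cv2.INTER_CUBIC)
b=cv2.resize(s[180:360,240:420],None,fx=3.3,fy=3.3,interpolation=cv2.INTER_CUBIC)
cv2.imwrite('pics/a.png',a);cv2.imwrite('pics/b.png',b)
E
```

```text
top blue [270 195  11   3  25] [275.1 195.7] ((275.0, 196.0), (2.0, 10.0), 90.0)
top blue [294 195  13   4  23] [300.  196.4] ((299.9385070800781, 196.67625427246094), (11.950716972351074, 2.444464921951294), 5.19442892074585)
top blue [324 196  18  67 872] [333.4 226.2] ((333.06707763671875, 228.98910522460938), (66.31466674804688, 16.86226463317871), 88.8982925415039)
top blue [252 215  11   3  28] [257.5 215.8] ((257.0, 216.0), (2.0, 10.0), 90.0)
top blue [251 239  11   4  27] [256.9 240.7] ((256.0, 240.5), (3.0, 10.0), 90.0)
top blue [268 271  74  12 493] [305.3 278.4] ((304.4999694824219, 276.4999694824219), (72.99998474121094, 10.999998092651367), -0.0)
top brass [319 214   2   4   7] [319.4 215.7] ((319.5, 215.5), (3.0, 1.0), 90.0)
scene blue [ 185  129   77   52 1653] [222.6 158.9] ((222.99729919433594, 153.61622619628906), (37.20186996459961, 68.88961791992188), 72.89727020263672)
scene blue [231 181   6   4   8] [233.5 182.2] ((233.4500274658203, 182.34999084472656), (1.5811387300491333, 5.692099571228027), 71.56504821777344)
scene blue [216 186   5   3   7] [217.9 186.9] (
[... 905 characters left out ...]
), (9.600000381469727, 12.20000171661377), 36.869895935058594)
scene blue [277 313  17  19 178] [284.7 322.1] ((284.7122802734375, 322.382080078125), (18.6486873626709, 10.004242897033691), 60.945396423339844)
scene blue [293 321  74  39 547] [324.7 341.7] ((330.20001220703125, 336.39996337890625), (14.310833930969238, 77.8151626586914), 63.43495178222656)
scene blue [289 334  11  12  95] [293.8 339.5] ((293.7000427246094, 339.4000244140625), (9.391485214233398, 9.838699340820312), 63.43495178222656)
scene brass [282 252   5   4  14] [284.2 253.6] ((284.25, 253.75), (2.8284268379211426, 3.535533905029297), 45.0)
scene red [310 186   7   6  37] [312.9 188.6] ((313.0, 188.5), (5.0, 6.0), 90.0)
```

View pics/a.png

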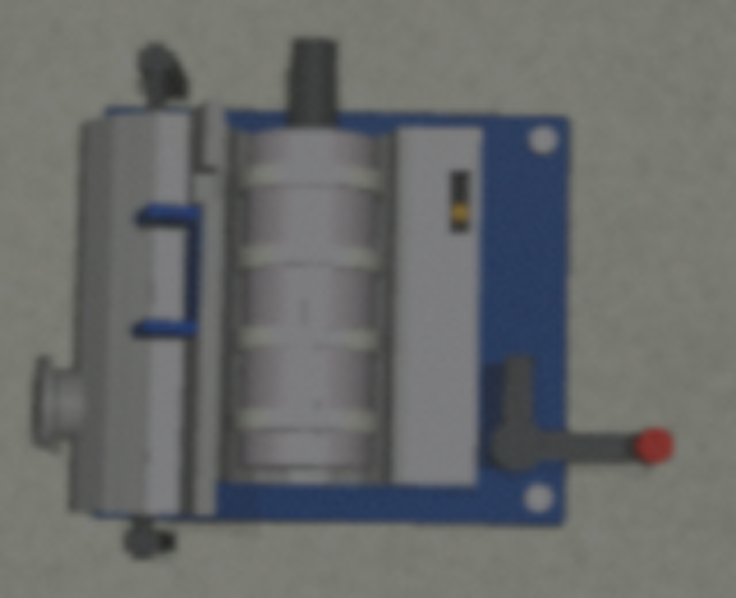

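View pics/b.png

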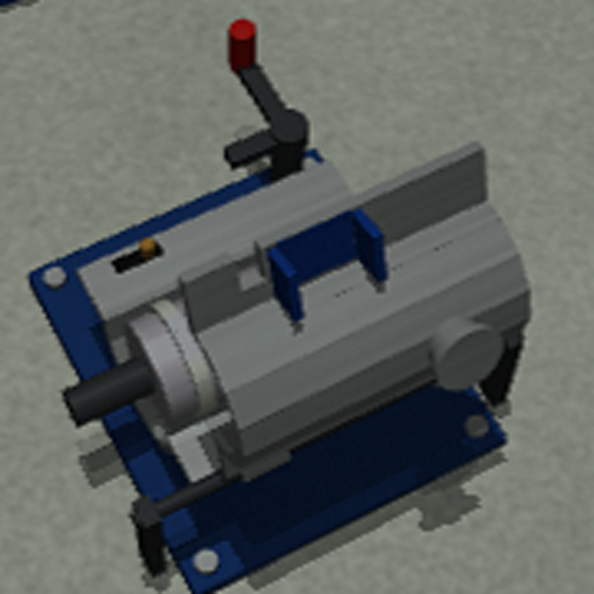

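The crops show the pin at about crop-a (460,212), with the slot centre at (460,201), so the pin is offset about 5 mm to −x. The shell is nearly upright, the pocket ribs face +y, and the clamp is open near 0 with its handle to −y.

```bash
cat >> h.py <<'E'
def ca(p): return ((p[0]+.5)/4.6-.5+220,(p[1]+.5)/4.6-.5+170)
def cb(p): return ((p[0]+.5)/3.3-.5+240,(p[1]+.5)/3.3-.5+180)
E
python3 - <<'E'
from h import *
for nm,p,z in(('corner ++',(569,117),.012),('corner -+',(565,523),.012),('slot',(460,201.5),.075),('pin',(460,212),.087),('knob',(654,446),.126),('pivot',(516,447),.1),('rim fl top',(484,126),.075),('rim fl bot',(476,486),.075)):
    print(nm,onz('top',ca(p),z).round(4))
for nm,p,z in(('corner ++',(30,278),.012),('corner +hinge',(197,594),.012),('pin',(149,244),.087),('slotends',(116,267),.075),('slote2',(162,250),.075),('knob',(241,27),.126)):
    print(nm,onz('scene',cb(p),z).round(4))
# triangulate pocket floor corners / ribs ends
def tri(pa,pb):
    o1,d1=ray('top',ca(pa));o2,d2=ray('scene',cb(pb))
    A=np.c_[d1,-d2];t=np.linalg.lstsq(A,o2-o1,rcond=None)[0]
    return ((o1+t[0]*d1+o2+t[1]*d2)/2).round(4),np.linalg.norm(o1+t[0]*d1-o2-t[1]*d2).round(4)
print('rib1 outer top',tri((138,213),(298,318)))
print('rib2 outer',tri((137,329),(382,280)))
print('rib1 base top corner',tri((200,212),(270,251)))
print('rib2 base top',tri((198,328),(360,212)))
print('rim corner -x top',tri((205,515),(484,145)))
E
```

```text
corner ++ [ 0.6794 -0.0707  0.012 ]
corner -+ [ 0.4632 -0.0698  0.012 ]
slot [ 0.6241 -0.0117  0.075 ]
pin [ 0.617  -0.0116  0.087 ]
knob [ 0.5001 -0.1046  0.126 ]
pivot [ 0.4998 -0.0398  0.1   ]
rim fl top [ 0.6628 -0.0235  0.075 ]
rim fl bot [ 0.4811 -0.0211  0.075 ]
corner ++ [ 0.6811 -0.0644  0.012 ]
corner +hinge [0.6815 0.1788 0.012 ]
pin [ 0.617  -0.0091  0.087 ]
slotends [ 0.6398 -0.0104  0.075 ]
slote2 [ 0.6091 -0.0081  0.075 ]
knob [ 0.5014 -0.1061  0.126 ]
rib1 outer top (array([0.5971, 0.1342, 0.2075]), np.float64(0.0024))
rib2 outer (array([0.5458, 0.1337, 0.2046]), np.float64(0.0022))
rib1 base top corner (array([0.596 , 0.1038, 0.2291]), np.float64(0.0003))
rib2 base top (array([0.5443, 0.1044, 0.2297]), np.float64(0.0025))
rim corner -x top (array([0.4641, 0.0996, 0.231 ]), np.float64(0.0021))
```

Request:
carry_out --series '[[[0,0,7,-4,-1,-4,255],[0,0,15,-10,-3,-6,255],[0,0,24,-16,-4.7,-7,255],[0,0,33,-22,-6.5,-7,255],[0,0,42,-28,-8.2,-7,255],[0,0,51,-34,-10,-7,255],[0,0,60,-40,-11.8,-7,255],[0,0,68.8,-45,-13.2,-7,255],[0,0,68.8,-47.2,-13.9,-7,255],[0,0,68.8,-47.2,-13.9,-7,255]]]'

```text
time: 1.35
tcp_pos: [0.5716, 0.1639, 0.2998]
eef_rot: [0.708, 0.706, -0.001, -0.001]
contact_force: [0.1, 0.2, -1.0]
finger_gap: 0.001
grasp_force: 0.0
```

Request:
carry_out --series '[[[0,0,0,0,0,4,255],[0,0,0,-1.2,0,8,255],[0,0,0,-1.4,0,8.5,255],[0,0,0,-2.4,0,8.5,255],[0,0,0,-3.2,0,8.5,255],[0,0,0,-3.8,0,8.5,255],[0,0,0,-4.2,0,8.5,255],[0,0,0,-4.6,0,8.5,255]]]'

```text
time: 2.35
tcp_pos: [0.5709, 0.1192, 0.2166]
eef_rot: [0.707, 0.707, 0.0, 0.0]
contact_force: [-1.4, -0.4, 0.4]
finger_gap: 0.006
grasp_force: 0.0
```

```bash
python3 - <<'E'
from h import *
s=optics.grab_frame('scene')
cv2.imwrite('pics/c.png',cv2.resize(s[150:330,240:420],None,fx=3.3,fy=3.3,interpolation=cv2.INTER_CUBIC))
print(arm.observe()['contact_force'])
# TCP path: hinge y .144 z .075; from contact theta to 0.12
for th in np.arange(1.3,0.05,-.1):
    r=.147; print(round(th,2),'y',round(.144-r*np.cos(th)+.008*np.sin(th)+.011,4),'z',round(.075+r*np.sin(th)+.008*np.cos(th),4))
E
```

```text
[-0.20229098  0.24722026  0.01907671]
1.3 y 0.1234 z 0.2188
1.2 y 0.1092 z 0.2149
1.1 y 0.0955 z 0.2096
1.0 y 0.0823 z 0.203
0.9 y 0.0699 z 0.1951
0.8 y 0.0583 z 0.186
0.7 y 0.0477 z 0.1758
0.6 y 0.0382 z 0.1646
0.5 y 0.0298 z 0.1525
0.4 y 0.0227 z 0.1396
0.3 y 0.0169 z 0.1261
0.2 y 0.0125 z 0.112
0.1 y 0.0095 z 0.0976
```

View pics/c.png

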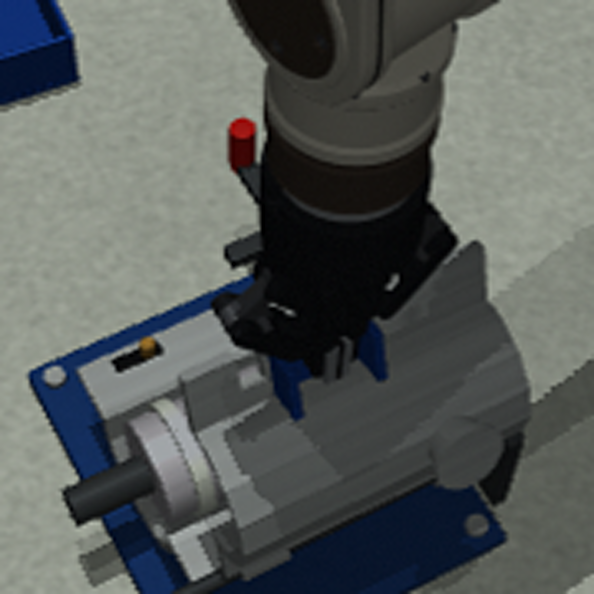

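The fingers stand between the blue ribs, with their tips at crop (335,370). The shell has not moved yet. Next I follow the arc.

Request:
carry_out --series '[[[0,0,0,-0.9,0,0,255],[0,0,0,-2.2,0,0.5,255],[0,0,0,-3.6,0,1.2,255],[0,0,0,-4.8,0,2.0,255],[0,0,0,-6.0,0,2.9,255],[0,0,0,-7.0,0,3.9,255],[0,0,0,-8.0,0,5.0,255],[0,0,0,-8.8,0,6.3,255],[0,0,0,-9.5,0,7.5,255]]]'

```text
time: 3.52
tcp_pos: [0.5708, 0.0235, 0.1403]
eef_rot: [0.708, 0.707, -0.0, 0.0]
contact_force: [-0.6, 0.3, 2.1]
finger_gap: 0.002
grasp_force: 1.2
```

Request:
carry_out --series '[[[0,4,0,-0.8,0,1.3,255],[0,8,0,-1.3,0,2.0,255],[0,12,0,-1.7,0,2.7,255],[0,12,0,-1.7,0,3.2,255],[0,12,0,-1.7,0,3.4,255],[0,12,0,-1.7,0,3.4,255]]]'

```text
time: 4.28
tcp_pos: [0.5704, 0.0081, 0.107]
eef_rot: [0.703, 0.703, 0.074, -0.074]
contact_force: [0.1, 0.2, 0.7]
finger_gap: 0.003
grasp_force: 0.0
```

```bash
python3 - <<'E'
from h import *
s=optics.grab_frame('scene')
cv2.imwrite('pics/d.png',cv2.resize(s[180:340,240:420],None,fx=4,fy=3.7,interpolation=cv2.INTER_CUBIC))
print(arm.observe()['contact_force'])
E
```

```text
[ 0.21498876  0.13867195 -0.95054568]
```

View pics/d.png

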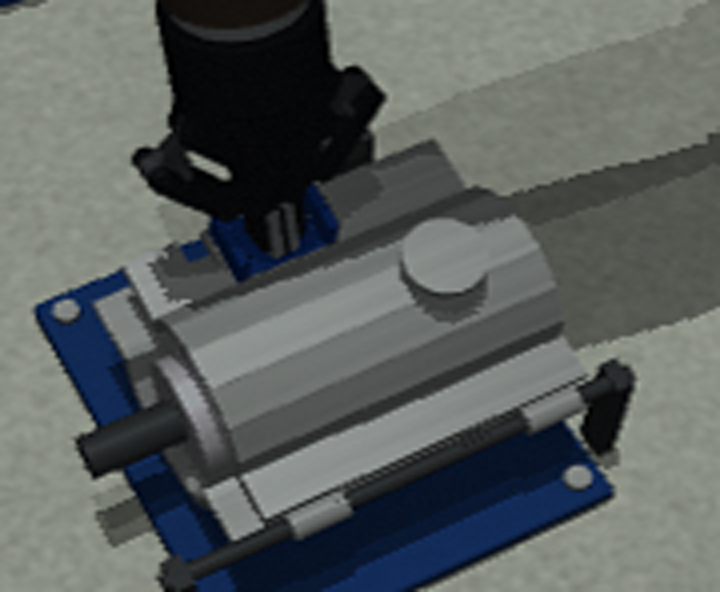

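Request:
carry_out --series '[[[0,0,0,0,0.2,0,255],[0,0,0,0,0.4,0,255],[0,0,0,0,0.6,0,255],[0,0,0,0,0.7,0,255],[0,0,0,0,0.8,0,255],[0,0,0,0,0.9,0,255]]]'

```text
time: 5.08
tcp_pos: [0.5791, 0.0075, 0.1072]
eef_rot: [0.704, 0.703, 0.074, -0.074]
contact_force: [-2.8, 0.1, 1.2]
finger_gap: -0.003
grasp_force: 1.1
```

Request:
carry_out --series '[[[0,0,0,0,0.2,0,255],[0,0,0,0,0.4,0,255],[0,0,0,-0.08,0.4,0.4,255],[0,0,0,-0.15,0.4,0.7,255],[0,0,0,-0.17,0.4,0.8,255],[0,0,0,-0.2,0.4,0.9,255]]]'

```text
time: 5.82
tcp_pos: [0.584, 0.0073, 0.0982]
eef_rot: [0.704, 0.703, 0.074, -0.074]
contact_force: [-0.8, -1.3, 1.7]
finger_gap: -0.0
grasp_force: 1.0
```

Request:
carry_out --series '[[[0,0,0,-0.02,0,0.1,255],[0,0,0,-0.04,0,0.2,255],[0,0,0,-0.04,0,0.2,255]]]'

```text
time: 6.2
tcp_pos: [0.5838, 0.0075, 0.096]
eef_rot: [0.703, 0.703, 0.074, -0.074]
contact_force: [0.7, -0.6, 1.0]
finger_gap: -0.004
grasp_force: 0.5
```

Request:
carry_out --series '[[[0,0,0,-0.02,0,0.1,255],[0,0,0,-0.04,0,0.2,255],[0,0,0,-0.06,0,0.3,255]]]'

```text
time: 6.58
tcp_pos: [0.584, 0.0074, 0.0947]
eef_rot: [0.704, 0.703, 0.075, -0.073]
contact_force: [-3.5, -1.8, 12.7]
finger_gap: -0.0
grasp_force: 6.4
```

Request:
carry_out --series '[[[0,0,0,0,0.1,-0.05,255],[0,0,0,0,0.2,-0.05,255],[0,0,0,0,0.3,-0.05,255]]]'

```text
time: 6.95
tcp_pos: [0.5859, 0.0073, 0.0942]
eef_rot: [0.704, 0.703, 0.074, -0.074]
contact_force: [-1.3, -1.7, 2.2]
finger_gap: 0.0
grasp_force: 1.6
```

Request:
carry_out --series '[[[0,0,0,-0.02,0,0.1,255],[0,0,0,-0.02,0,0.1,255]]]'

```text
time: 7.2
tcp_pos: [0.5864, 0.0072, 0.0921]
eef_rot: [0.704, 0.703, 0.074, -0.074]
contact_force: [-0.7, -1.7, 2.5]
finger_gap: -0.005
grasp_force: 1.3
```

Request:
carry_out --series '[[[0,0,0,-0.03,0,0.15,255],[0,0,0,-0.06,0,0.3,255],[0,0,0,-0.06,0,0.3,255]]]'

```text
time: 7.58
tcp_pos: [0.5864, 0.0074, 0.089]
eef_rot: [0.704, 0.703, 0.074, -0.074]
contact_force: [-1.1, -1.2, -0.8]
finger_gap: 0.004
grasp_force: 0.9
```

Request:
carry_out --series '[[[0,0,0,-0.04,0,0.2,255],[0,0,0,-0.08,0,0.4,255],[0,0,0,-0.1,0,0.5,255],[0,0,0,-0.12,0,0.6,255],[0,0,0,-0.12,0,0.6,255]]]'

```text
time: 8.2
tcp_pos: [0.5869, 0.0073, 0.0838]
eef_rot: [0.704, 0.703, 0.074, -0.073]
contact_force: [-0.7, -3.0, 3.3]
finger_gap: 0.002
grasp_force: 2.6
```

Request:
carry_out --series '[[[0,0,0,-0.02,0,0.1,255],[0,0,0,-0.04,0,0.2,255],[0,0,0,-0.05,0,0.25,255],[0,0,0,-0.05,0,0.25,255]]]'

```text
time: 8.7
tcp_pos: [0.5883, 0.0073, 0.0828]
eef_rot: [0.703, 0.703, 0.075, -0.072]
contact_force: [-0.6, -3.7, 9.6]
finger_gap: -0.002
grasp_force: 5.1
```

Request:
carry_out --series '[[[0,0,0,0,0,0.1,255],[0,0,0,0,0,0.15,255],[0,0,0,0,0,0.15,255]]]'

```text
time: 9.07
tcp_pos: [0.5892, 0.0072, 0.0823]
eef_rot: [0.703, 0.703, 0.076, -0.071]
contact_force: [-1.3, -4.8, 13.7]
finger_gap: -0.002
grasp_force: 6.7
```

Request:
carry_out --series '[[[0,0,0,0,-0.3,0,255],[0,0,0,0,-0.5,-1,255],[0,0,0,0,-0.5,-5,255],[0,-6,0,0,-0.5,-10,255],[0,-12,0,0,-0.5,-12,255],[0,-12,0,-6,-4,-12,255],[0,-12,0,-12,-8,-12,255],[0,-12,0,-12,-8,-12,255]]]'

```text
time: 10.07
tcp_pos: [0.5039, -0.1355, 0.1705]
eef_rot: [0.708, 0.706, -0.0, -0.002]
contact_force: [0.4, 1.0, 0.5]
finger_gap: -0.005
grasp_force: 0.0
```

```bash
python3 - <<'E'
from h import *
s=optics.grab_frame('scene'); t=optics.grab_frame('top')
a=cv2.resize(t[170:300,220:380],None,fx=3,fy=3,interpolation=cv2.INTER_CUBIC)
b=cv2.resize(s[180:310,240:400],None,fx=5,fy=5,interpolation=cv2.INTER_CUBIC)[:,:800]
b=cv2.resize(b,(480,390))[:, :400] if 0 else b
cv2.imwrite('pics/e.png',b[:600]); cv2.imwrite('pics/f.png',a)
for n,i in(('top',t),('scene',s)):
    m=cv2.inRange(cv2.cvtColor(i,cv2.COLOR_BGR2HSV),(0,170,90),(6,255,255)); k,l,st,c=cv2.connectedComponentsWithStats(m)
    print(n,[(c[j].round(1),st[j,4],onz(n,c[j],.126).round(4)) for j in range(1,k) if st[j,4]>6])
o=arm.observe(); print(o['tcp_pos'],o['eef_rot'],o['contact_force'])
E
```

```text
top [(array([498.4, 300.1]), np.int32(60), array([ 0.4299, -0.4047,  0.126 ]))]
scene [(array([280.3,  80.8]), np.int32(29), array([ 0.4131, -0.445 ,  0.126 ]))]
[ 0.50543429 -0.13508351  0.17119909] [ 7.08225949e-01  7.05985242e-01  4.86381347e-05 -9.16744467e-04] [-0.33602212 -0.64598747  0.1050975 ]
```

View pics/e.png

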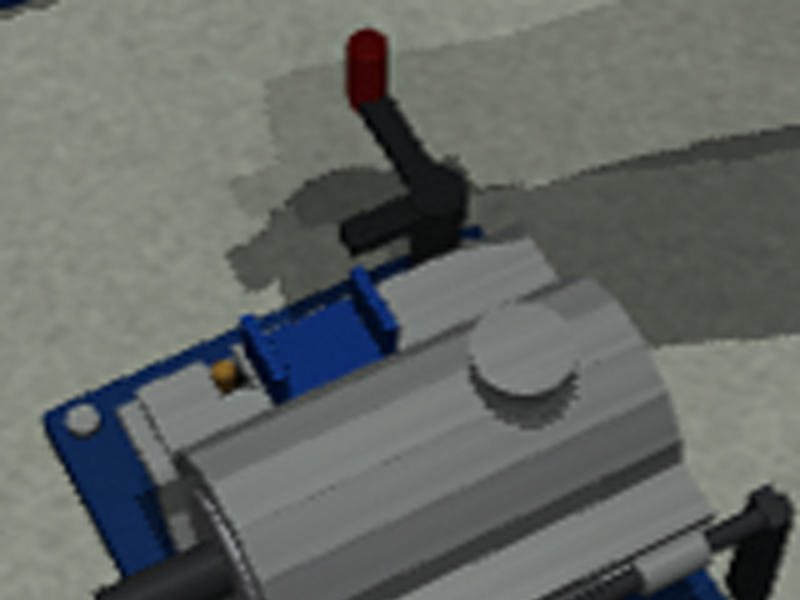

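The shell is down and the brass pin is visible in its notch at crop (225,375). The knob is still at (367,35), so the clamp is unmoved at about 0 rad. Next I push the knob round from its −x side.

Request:
carry_out --series '[[[0,0,0,1.5,-2,0,255],[0,0,0,3,-4,0,255],[0,0,0,3,-4,3,255],[0,0,0,3,-4,6,255],[0,0,0,3,-4,7.1,255],[0,0,0,3,-4,7.1,255]]]'

```text
time: 10.92
tcp_pos: [0.4668, -0.1036, 0.1004]
eef_rot: [0.707, 0.707, -0.0, -0.001]
contact_force: [-0.8, 0.3, 0.4]
finger_gap: 0.003
grasp_force: 0.0
```

```bash
python3 - <<'E'
from h import *
o=arm.observe(); T=o['tcp_pos']; print(T,o['contact_force'])
for a in np.arange(0,1.6,.1):
    f=a-np.pi/2; t=np.array([-np.sin(f),np.cos(f)]); k=np.array([.501,-.040])+.065*np.array([np.cos(f),np.sin(f)])
    p=k-.009*t-[.0145*min(1,1.4*t[0]),.011*min(1,1.4*t[1])]
    d=(p-T[:2])*100; print(round(a,2),'toolx',d[1].round(2),'tooly',d[0].round(2))
E
```

```text
[ 0.46684174 -0.10363783  0.10035223] [-0.80407218  0.25421988  0.35800566]
0.0 toolx -0.14 tooly 1.07
0.1 toolx -0.35 tooly 1.72
0.2 toolx -0.49 tooly 2.38
0.3 toolx -0.57 tooly 3.03
0.4 toolx -0.57 tooly 3.67
0.5 toolx -0.51 tooly 4.29
0.6 toolx -0.38 tooly 4.89
0.7 toolx -0.18 tooly 5.46
0.8 toolx 0.09 tooly 6.04
0.9 toolx 0.52 tooly 6.69
1.0 toolx 0.99 tooly 7.3
1.1 toolx 1.51 tooly 7.88
1.2 toolx 2.07 tooly 8.41
1.3 toolx 2.66 tooly 8.9
1.4 toolx 3.27 tooly 9.32
1.5 toolx 3.91 tooly 9.69
```

Request:
carry_out --series '[[[0,0,0,-0.15,0.6,0,255],[0,0,0,-0.15,1.1,0,255],[0,0,0,-0.35,1.7,0,255],[0,0,0,-0.5,2.4,0,255],[0,0,0,-0.55,3.0,0,255],[0,0,0,-0.55,3.7,0,255],[0,0,0,-0.5,4.3,0,255],[0,0,0,-0.4,4.9,0,255],[0,0,0,-0.2,5.5,0,255],[0,0,0,0.1,6.0,0,255]]]'

```text
time: 12.18
tcp_pos: [0.5271, -0.1036, 0.1007]
eef_rot: [0.707, 0.707, -0.0, 0.0]
contact_force: [-1.3, -0.3, -0.1]
finger_gap: -0.0
grasp_force: 0.6
```

Request:
carry_out --series '[[[0,0,0,0.4,0.7,0,255],[0,0,0,0.9,1.3,0,255],[0,0,0,1.4,1.9,0,255],[0,0,0,2.0,2.4,0,255],[0,0,0,2.55,2.9,0,255],[0,0,0,3.2,3.3,0,255],[0,0,0,3.8,3.7,0,255],[0,0,0,3.8,3.7,0,255]]]'

```text
time: 13.18
tcp_pos: [0.5644, -0.0648, 0.1009]
eef_rot: [0.707, 0.707, 0.001, 0.0]
contact_force: [-0.2, -0.3, 0.1]
finger_gap: 0.003
grasp_force: 0.0
```

```bash
python3 - <<'E'
from h import *
s=optics.grab_frame('scene')
cv2.imwrite('pics/g.png',cv2.resize(s[180:310,240:400],None,fx=4,fy=4,interpolation=cv2.INTER_CUBIC))
print(arm.observe()['contact_force'])
E
```

```text
[-0.0117292  -0.97176995  0.09035819]
```

View pics/g.png

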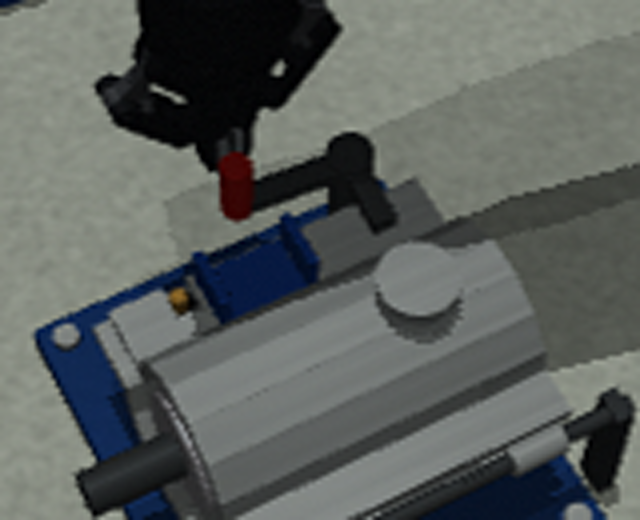

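The pawl lies over the rim at crop (380,210), and the handle at (237,185) points to +x. I'll give it a small extra push towards the stop, then withdraw.

Request:
carry_out --series '[[[0,0,0,0.15,0,0,255],[0,0,0,0.3,0,0,255],[0,0,0,0.4,0,0,255]]]'

```text
time: 13.6
tcp_pos: [0.564, -0.0618, 0.101]
eef_rot: [0.708, 0.707, 0.0, 0.001]
contact_force: [1.6, -1.5, -0.0]
finger_gap: 0.003
grasp_force: 0.7
```

Request:
carry_out --series '[[[0,0,0,-1,0,0,255],[0,0,0,-3,0,0,255],[0,0,0,-5,0,-3,255],[0,0,0,-6,0,-8,255],[0,0,0,-6,0,-13,255],[0,0,0,-6,0,-13,255],[0,0,0,-6,0,-13,255]]]'

```text
time: 14.48
tcp_pos: [0.563, -0.1225, 0.2302]
eef_rot: [0.708, 0.706, -0.0, -0.0]
contact_force: [-0.6, -0.2, -0.1]
finger_gap: -0.001
grasp_force: 0.0
```

```bash
python3 - <<'E'
from h import *
s=optics.grab_frame('scene')
cv2.imwrite('pics/i.png',cv2.resize(s[180:310,240:400],None,fx=4,fy=4,interpolation=cv2.INTER_CUBIC))
print(arm.observe()['tcp_pos'])
E
```

```text
[ 0.56255454 -0.12212983  0.22931392]
```

View pics/i.png

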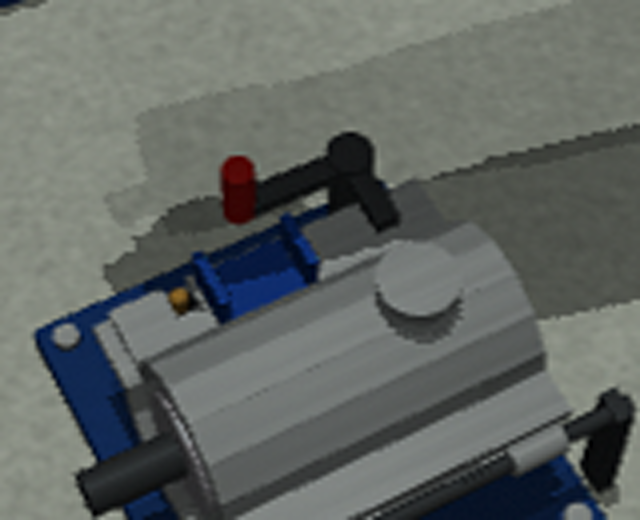

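The pawl lies over the rim at (385,210), the knob is at (239,165), and the robot is clear. I'll check the clamp angle from the knob and hand in.

```bash
python3 - <<'E'
from h import *
k=onz('scene',(239.5/4-.5+240,164/4-.5+180),.126)
p=onz('scene',(351/4-.5+240,148/4-.5+180),.1)
d=(k-p)[:2]; a=np.arctan2(d[1],d[0])+np.pi/2
print(k,p,a)
if a>1.42: print(job.hand_in())
E
```

```text
[ 0.56504408 -0.0438504   0.126     ] [ 0.50047847 -0.04196484  0.1       ] 1.5416009487138846
the job is handed in; nothing more can be done
None
```

The job is handed in: the upper half is pressed fully home with the pin in its notch, the clamp is swung round to about 1.54 rad over the rim, and the robot stands clear (about 15 s used); the judging result was not returned.

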